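# Purge a brass valve fitting with the bench gas gun

### The arm

A 6-joint arm with a two-finger parallel gripper is mounted at the origin on the work surface. World frame = base frame: x ahead of the robot, y to its left, z up, the work surface at z = 0. Lengths are in mm, angles in rad, forces in N, time in s.
With the tool pointing down it reaches from about 350 to 800 mm from the base axis. Payload 7.3 kg.
Tool frame: the origin (TCP) lies between the finger pads; the fingertips stand 25 mm ahead of it and the grasp point (between the pads) lies 6 mm ahead of it; z points along the fingers, y is the direction in which the jaws open and shut (so a half turn about z gives the same grasp; the last joint's range is limited). The gripper opens to 85 mm and grips with 20 to 120 N. Pads are 22 mm wide; open, the fingers measure 114 mm over their backs; the gripper's body (76 mm by 85 mm) begins 54 mm behind the grasp point. The pads swing forward as they close: fully open they stand 13 mm farther back than shut.
Start: joints at [0.958, 0.342, 1.524, -0, 1.275, -0.146], TCP at [236.254, 468.856, 256.322] pointing down, gripper open.
Joint ranges: [-2.53, 2.53], [-0.77, 2.02], [0.04, 2.7], [-1, 4.14], [0.28, 2.66], [-3.11, 3.11]. Speed limits (rad/s): [2.57, 2.57, 3.14, 3.14, 3.14, 3.14].

### API

Orientations are given as [roll, pitch, yaw] about the fixed x, y, z axes, in that order (R = Rz(yaw) Ry(pitch) Rx(roll)).
In Python, from rig import sense, get_image, finish_job, outline_of, pinpoint gives the robot as it stands.
- The arm moves only by the tool jog_arm, never from a script. Its arguments are lists of equal length, an entry for each row: "dp": the shift along the tool's x, y, z in m, a list of three; "delta_rot": the turn, a rotation vector about the tool's x, y, z in rad, a list of three; "gripper": the closure, from 0 (fully open) to 1 (shut). In form: {"dp": [[tx, ty, tz], ...], "delta_rot": [[wx, wy, wz], ...], "gripper": [gripper, ...]}. A call has 1 to 12 rows; each row shifts and turns the commanded pose from where the row before left it, along the tool's axes as they then stand; what a row does not reach is not made up. A row lasts 1/8 s, in which the tool goes at most 62.5 mm and 10.7 degrees, less where a joint would pass 70% of its speed; a pose out of reach is approached as far as the arm can. A call with a gripper value outside its range is refused whole. The fingers move at their own pace and stop on an object; the grip force is fixed at half the most. Time passes only in rows, so rows that do not move let the fingers close. It gives the time, the measured TCP pose, the force and the opening at its end, in the units of the state.
- sense(): the state, without advancing time (a new reading comes with each control period).
- get_image(name): name is "scene" or "side" or "wrist"; returns a dict with "image" (384x512x3 uint8, red, green, blue), "K" (3x3 intrinsics, pixels), "xyz" and "orientation" of the camera in the world. Camera axes: x right, y up, looking along -z (the intrinsics and any distortion apply to the point x, -y, -z); pixel columns grow to the right and rows downward; lengths in mm; the calibration is good to about 2 mm. A picture is of the moment at which its call begins. There is no depth.
- finish_job(): hands the job in, once; it reports no verdict.
Trained networks look in a picture, given as the dict that the camera call returned (one of the last four; its "shot" number tells which), for a name from the list of things; names that differ only in an ending like _2 or _b are one class to them, and where a whole thing is asked for, a point or a joint stands for the part that bears it (a point fixed in the world has none). Each returns a list of dicts, best first, with "confidence" (0 to 1); they miss things now and then, are a little off and sometimes report something else, mostly with a low value. They report only what shows in the picture. A call takes as long as a camera call.
- outline_of(picture, query): "region" (384x512 bool, what is visible of it) and "xy" ([column, row] in pixels, amid what is visible of it).
- pinpoint(picture, query): "xy" ([column, row] in pixels: a listed point, or the origin of a listed thing).
The state is a dict: "clock": time; "joints": joint angles; "qd": joint speeds; "joint_efforts": joint torques, N m; "position": TCP position; "eef_rot": TCP orientation; "ft_force": force on the tool from outside, world axes, zero at the start; "wrist_torque": the same for the moment, N m; "finger_gap": finger opening in mm.
Only numpy, scipy, OpenCV 4.12 (cv2) and the standard library are available. Lean on these libraries where they do the work, as an engineer would, in place of code of your own. Each camera call takes 0.05 s, during which the arm holds its last target.

### The job

Stand the brass fitting upright in the middle of the white pad in front of the bench gas gun's nozzle and let go of it. Then give it a burst of purge gas: squeeze the gun's yellow trigger fully against the blue grip, hold it for about one second, and release it so that it springs back. Leave the steel fitting where it stands.

Things in the scene. Friction and masses are not known exactly. Their poses are not given: they have to be found in the camera images.
- gas_gun: Blue gun lying on its side, fixed on an 8 mm stand plate. Origin: on the table, below the pinch point; z up. Grip along x (-50 to 48 mm), faces at y = -18 and +6; barrel at x = 45-75, nozzle toward +y. Gun spans heights 60-90 mm. Pinch grip and trigger along y, from above, at x = 0, y = 0, height 75: 49 mm wide released (y -18 to 31), 36 squeezed; free space down to the plate.
- trigger (a joint): Yellow trigger on the grip's +y side, 66 mm long, 22 high (64 to 86 above the table), on an upright hinge at x = 42, y = 13 mm in the gas_gun frame, free end toward -x. Rad: 0 released, 0.30 fully squeezed toward the grip. Spring-return; at x = 0 takes about 2 N at first, 8 N fully home.
- pad (a point): Centre of the top of the white round pad, 60 mm in diameter, 30 mm above the table, fixed on the gun's stand 75 mm beyond the nozzle's tip (x = 60, y = 185 mm in the gas_gun frame; axes parallel to it).
- brass_fitting: Loose round fitting of yellow brass, about 0.2 kg, upright. Origin at the centre of its underside, z up along its axis. Foot flange 40 mm in diameter, 12 mm high; plain round body 28 mm in diameter from 12 to 48 mm (grip it here, about 34 mm up); threaded end 18 mm in diameter up to 60 mm.
- steel_fitting: Loose fitting of exactly the same shape and size in grey steel, standing upright near the brass one (the two may be in either place). Bystander: to be left alone. Origin at the centre of its underside, z up.

How it is judged (in metres and radians):
On the way, in this order (a step that is already met when the one before it is completed fails the run):
1. the brass fitting stands upright and released on the white pad (horizontal distance between brass_fitting and pad below 0.016 m and z of brass_fitting in the frame of pad between -0.004 and 0.004 m and angle between brass_fitting's own z axis and vertical below 0.17 rad and linear speed of brass_fitting below 0.03 m/s and contact force between the fingers and brass_fitting below 0.1 N), for 0.2 s.
2. then the trigger is squeezed home and held, with the brass fitting on the pad (value of joint trigger above 0.2 rad and horizontal distance between brass_fitting and pad below 0.016 m and z of brass_fitting in the frame of pad between -0.004 and 0.004 m and angle between brass_fitting's own z axis and vertical below 0.17 rad), for 0.5 s.
At the end, for the whole second after the job is handed in: The trigger has sprung back (below 0.05 rad) after being squeezed beyond 0.2 rad for at least 0.5 s with the brass fitting already on the pad; the brass fitting stands at rest, upright within 10 degrees, on the pad's top, its axis within 16 mm of the pad's centre (horizontal distance between brass_fitting and pad below 0.016 m and z of brass_fitting in the frame of pad between -0.004 and 0.004 m and angle between brass_fitting's own z axis and vertical below 0.17 rad and value of joint trigger below 0.05 rad and linear speed of brass_fitting below 0.03 m/s); the robot touches nothing.
It fails at once if the steel fitting is shifted by more than 30 mm or tipped (distance of steel_fitting from where it was at the start of the episode above 0.03 m or angle between steel_fitting's own z axis and vertical above 0.3 rad).
It also fails if it takes over 45 s, if anything falls off the work surface, if the arm or the gripper's body presses on something with over 40 N, if the wrist force passes 120 N, or if a joint passes its speed limit or range.

## Working session

There is one attempt and no reset: what is moved stays moved. The work goes in short steps, Python scripts to look and compute and a tool call to move; the robot and the scene stay as the last step left them, time stands still between calls to the robot, and variables do not carry over. Pictures are saved under pics/ and viewed, and the job is handed in when it is done.

Besides the shell and the picture viewer there is one more tool, called in YAML: its name, and indented under it one key for each argument. jog_arm: Moves the arm, as the interface text tells. Its arguments: {"type":"object","properties":{"dp":{"type":"array","items":{"type":"array","items":{"type":"number"}}},"delta_rot":{"type":"array","items":{"type":"array","items":{"type":"number"}}},"gripper":{"type":"array","items":{"type":"number"}}},"required":["dp","delta_rot","gripper"]}

```bash
mkdir -p pics; cat > h.py <<'E'
import numpy as np, cv2
from scipy.spatial.transform import Rotation as R
from rig import *
def rot(o): return R.from_euler('xyz',o).as_matrix()
def ray(p,uv):
    K=np.array(p['K']);d=np.linalg.inv(K)@[uv[0],uv[1],1]
    return np.array(p['xyz']),rot(p['orientation'])@(d*[1,-1,-1])
def atz(p,uv,z):
    c,d=ray(p,uv);return c+d*(z-c[2])/d[2]
def proj(p,X):
    x=rot(p['orientation']).T@(np.array(X)-p['xyz']);x=x*[1,-1,-1];u=np.array(p['K'])@x;return u[:2]/u[2]
def tri(rs):
    A=0;b=0
    for c,d in rs:
        d=d/np.linalg.norm(d);M=np.eye(3)-np.outer(d,d);A=A+M;b=b+M@c
    return np.linalg.solve(A,b)
def save(p,n): cv2.imwrite('pics/'+n+'.png',cv2.cvtColor(p['image'],cv2.COLOR_RGB2BGR))
E
python3 - <<'E'
from h import *
print(sense()['eef_rot'],sense()['finger_gap'])
P={}
for n in ['scene','side','wrist']:
    p=get_image(n);save(p,n+'0');P[n]=p
    print(n,p.keys(),p['xyz'],p['orientation'])
    for q in ['brass_fitting','steel_fitting','pad','gas_gun','trigger']:
        try:print(n,q,[(np.round(r['xy']),round(r['confidence'],2)) for r in pinpoint(p,q)[:3]],end=' ')
        except Exception as e:print(q,e)
        try:print([(np.round(r['xy']),round(r['confidence'],2),r['region'].sum()) for r in outline_of(p,q)[:3]])
        except Exception as e:print(q,e)
cv2.imwrite('pics/all0.png',cv2.resize(np.hstack([cv2.cvtColor(P[n]['image'],cv2.COLOR_RGB2BGR) for n in ['scene','side']]),None,fx=.78,fy=.78))
E
```

```text
[-3.14011554e+00 -2.19474843e-04  2.67479941e+00] 85.77492163995332
scene dict_keys(['image', 'K', 'xyz', 'orientation', 'shot']) [1409.98115973  211.72222758  682.18119176] [ 0.98016047 -0.01492233  1.74433751]
scene brass_fitting [(array([352., 208.]), 0.63)] [(array([356., 203.]), 0.78, np.int64(254))]
scene steel_fitting [(array([298., 193.]), 0.76)] [(array([165., 209.]), 0.69, np.int64(3915)), (array([296., 190.]), 0.56, np.int64(222))]
scene pad [(array([212., 220.]), 0.87)] [(array([165., 213.]), 0.91, np.int64(4030))]
scene gas_gun [(array([162., 199.]), 0.62)] [(array([166., 212.]), 0.58, np.int64(4048))]
trigger it knows: brass_fitting, gas_gun, pad, steel_fitting
[]
side dict_keys(['image', 'K', 'xyz', 'orientation', 'shot']) [341.39101379 651.57368763 461.42007912] [ 1.00393274e+00  5.60349769e-04 -2.87063045e+00]
side brass_fitting [(array([232., 332.]), 0.8)] [(array([233., 321.]), 0.55, np.int64(818))]
side steel_fitting [(array([279., 267.]), 0.72)] [(array([279., 256.]), 0.96, np.int64(595))]
side pad [(array([218., 183.]), 0.64), (array([233., 331.]), 0.52)] [(array([246., 165.]), 0.82, np.int64(3577))]
side gas_gun [(array([218., 184.]), 0.64), (array([270., 168.]), 0.61)] [(array([250., 168.]), 0.65, np.int64(3624))]
trigger it knows: brass_fitting, gas_gun, pad, steel_fitting
[(array([264., 146.]), 0.54, np.int64(210))]
wrist dict_keys(['image', 'K', 'xyz', 'orientation', 'shot']) [168.13773127 502.51350713 373.28997017] [-3.02982581e-01 -9.81574796e-04  1.10292585e+00]
wrist brass_fitting [(array([248., 328.]), 0.9)] [(array([249., 327.]), 0.79, np.int64(480))]
wrist steel_fitting [] []
wrist pad [] []
wrist gas_gun [] []
trigger it knows: brass_fitting, gas_gun, pad, steel_fitting
[]
```

View pics/scene0.png

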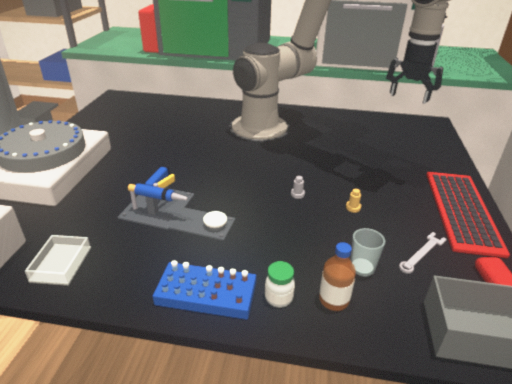

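View pics/side0.png

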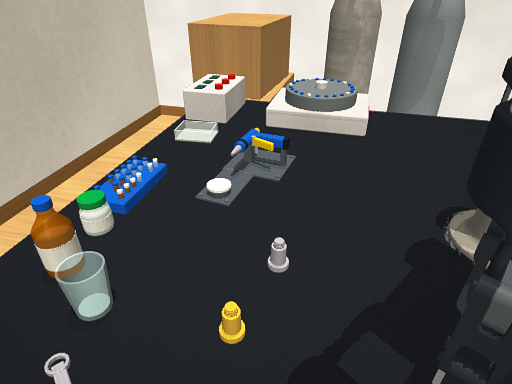

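View pics/wrist0.png

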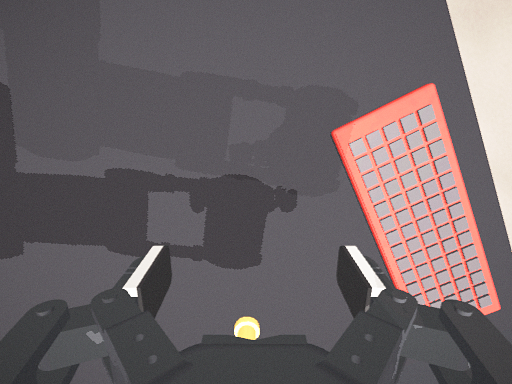

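```bash
python3 - <<'E'
from h import *
S=get_image('scene');D=get_image('side');W=get_image('wrist')
def b(p,q): r=pinpoint(p,q);return r[0]['xy'] if r else None
for q in ['brass_fitting','steel_fitting','pad','gas_gun']:
    z={'pad':30}.get(q,0)
    rs=[]
    for n,p in (('scene',S),('side',D),('wrist',W)):
        for r in pinpoint(p,q)[:2]:
            print(q,n,np.round(r['xy'],1),round(r['confidence'],2),np.round(atz(p,r['xy'],z),1))
E
```

```text
brass_fitting scene [354.3 207.6] 0.67 [462.9 347.8   0. ]
brass_fitting side [232.8 332.1] 0.58 [463.5 341.2   0. ]
brass_fitting wrist [247.8 324. ] 0.7 [461.3 344.1   0. ]
steel_fitting scene [297.9 194.8] 0.63 [431.2 187.    0. ]
steel_fitting side [279.1 266. ] 0.71 [425.7 185.4   0. ]
pad scene [216.  218.2] 0.89 [619.5 -10.6  30. ]
pad side [215.4 185.2] 0.61 [623.9  -7.5  30. ]
gas_gun scene [160.7 195.6] 0.64 [ 512.2 -203.     0. ]
gas_gun side [269.5 167.8] 0.78 [ 532.4 -180.6    0. ]
gas_gun wrist [247.7 325.9] 0.73 [464.6 342.2   0. ]
```

The scene view shows the brass at about (354,205), steel at (298,190), pad at (215,220) and the gun at (155,190). The cameras agree on these positions. I'll turn and go above the brass.

jog_arm:
  dp:
    - [0,0,0]
    - [0,0,0]
    - [0,0,0]
    - [0,0,0]
    - [0,0,0]
    - [0,0,0]
    - [0,0,0]
    - [-0.017,0.049,0.015]
    - [-0.017,0.049,0.015]
    - [-0.017,0.049,0.015]
    - [-0.017,0.049,0.015]
    - [-0.017,0.049,0.015]
  delta_rot:
    - [0,0,0.182]
    - [0,0,0.182]
    - [0,0,0.182]
    - [0,0,0.182]
    - [0,0,0.182]
    - [0,0,0.182]
    - [0,0,0.182]
    - [0,0,0]
    - [0,0,0]
    - [0,0,0]
    - [0,0,0]
    - [0,0,0]
  gripper: [0,0,0,0,0,0,0,0,0,0,0,0]

```text
clock: 3.75
position: [464.8, 342.7, 180.9]
eef_rot: [3.141, -0.0, 1.401]
ft_force: [0.4, 0.3, -1.0]
finger_gap: 85.7
```

```bash
cat > look.py <<'E'
import sys
from h import *
tag=sys.argv[1]; qs=sys.argv[2].split(','); cams=sys.argv[3].split(',')
for n in cams:
    p=get_image(n);save(p,n+tag)
    for q in qs:
        z={'pad':30}.get(q,0)
        for r in pinpoint(p,q)[:2]:
            print(n,q,np.round(r['xy'],1),round(r['confidence'],2),np.round(atz(p,r['xy'],z),1))
s=sense();print(s['clock'],np.round(s['position'],1),np.round(s['eef_rot'],4),s['finger_gap'],np.round(s['ft_force'],2),np.round(s['joints'],2))
E
python3 look.py 1 brass_fitting,steel_fitting wrist,side
```

```text
wrist brass_fitting [258.4 181.5] 0.67 [469.4 339.3   0. ]
wrist steel_fitting [248.8 308.4] 0.85 [430.5 180.2   0. ]
side brass_fitting [236.1 331.9] 0.93 [458.8 339.5   0. ]
4.05 [462.7 344.1 181.6] [-3.1414e+00 -3.0000e-04  1.4014e+00] 85.59833456617729 [-0.4  -0.52  0.41] [0.51 0.5  1.49 0.   1.15 0.68]
```

View pics/wrist1.png

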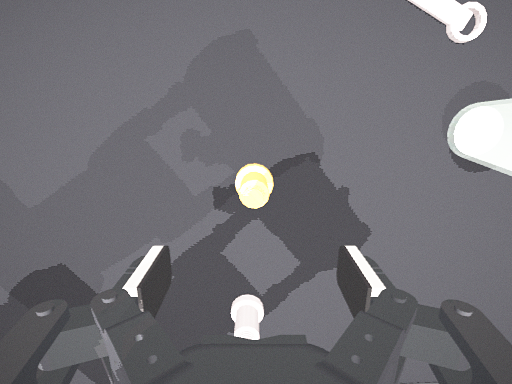

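Wrist view: brass flange at about (254,180), centred between the fingers, with the steel at (247,310). I'll descend and grip.

jog_arm:
  dp:
    - [-0.001,0,0.04]
    - [0,0,0.04]
    - [0,0,0.035]
    - [0,0,0.0245]
    - [0,0,0]
    - [0,0,0]
    - [0,0,0]
    - [0,0,0]
    - [0,0,0]
    - [0,0,0]
  delta_rot:
    - [0,0,0]
    - [0,0,0]
    - [0,0,0]
    - [0,0,0]
    - [0,0,0]
    - [0,0,0]
    - [0,0,0]
    - [0,0,0]
    - [0,0,0]
    - [0,0,0]
  gripper: [0,0,0,0,0,1,1,1,1,1]

```text
clock: 5.3
position: [463.8, 343.0, 43.1]
eef_rot: [3.14, -0.001, 1.401]
ft_force: [-0.3, -0.3, 6.5]
finger_gap: 26.4
```

```bash
python3 look.py 2 brass_fitting side,wrist
```

```text
side brass_fitting [232.9 332.9] 0.74 [462.9 342.4   0. ]
wrist brass_fitting [253.3 236.2] 0.56 [463.4 342.    0. ]
5.5 [463.8 343.   43.1] [ 3.1399e+00 -1.5000e-03  1.4007e+00] 26.27113488590073 [-1.22  0.04  6.32] [0.5  0.68 1.62 0.   0.85 0.67]
```

View pics/side2.png

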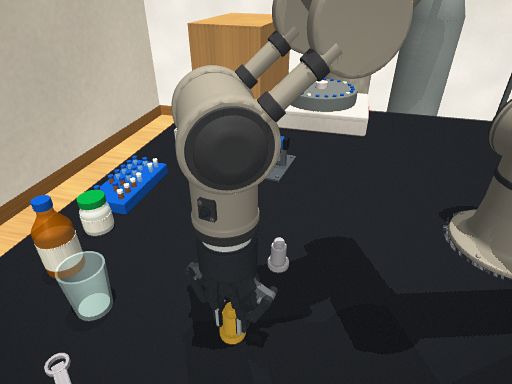

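The side view shows the brass held upright at (232,325) with the steel untouched at (279,255). I'll lift it and carry it towards the pad.

jog_arm:
  dp:
    - [0,0,-0.03]
    - [0,0,-0.045]
    - [0,0,-0.045]
    - [-0.036,0.0288,0]
    - [-0.036,0.0288,0]
    - [-0.036,0.0288,0]
    - [-0.036,0.0288,0]
    - [-0.036,0.0288,0]
    - [-0.036,0.0288,0]
    - [-0.036,0.0288,0]
    - [0,0,0]
    - [0,0,0]
  delta_rot:
    - [0,0,0]
    - [0,0,0]
    - [0,0,0]
    - [0,0,0]
    - [0,0,0]
    - [0,0,0]
    - [0,0,0]
    - [0,0,0]
    - [0,0,0]
    - [0,0,0]
    - [0,0,0]
    - [0,0,0]
  gripper: [1,1,1,1,1,1,1,1,1,1,1,1]

```text
clock: 7.0
position: [618.6, 60.4, 161.3]
eef_rot: [-3.14, -0.0, 1.4]
ft_force: [-0.0, 0.5, -2.3]
finger_gap: 26.1
```

```bash
python3 look.py 3 brass_fitting,pad,gas_gun wrist,scene,side
```

```text
wrist brass_fitting [258.9 236.1] 0.75 [614.    2.6   0. ]
scene brass_fitting [244.9 192.9] 0.54 [451.7  33.2   0. ]
scene pad [212.1 218.3] 0.96 [621.8 -20.3  30. ]
scene gas_gun [160.5 199.4] 0.6 [ 530.1 -196.9    0. ]
side brass_fitting [204.4 165.4] 0.89 [ 712.  -145.6    0. ]
side gas_gun [204.3 165.9] 0.7 [ 711.1 -142.8    0. ]
side gas_gun [272.4 167.3] 0.59 [ 525.4 -185.6   -0. ]
7.6 [619.2  60.3 161.9] [ 3.1415e+00 -1.0000e-04  1.4010e+00] 26.759785359302885 [-0.25  0.63 -1.83] [-0.03  0.6   1.37  0.    1.17  0.14]
```

View pics/wrist3.png

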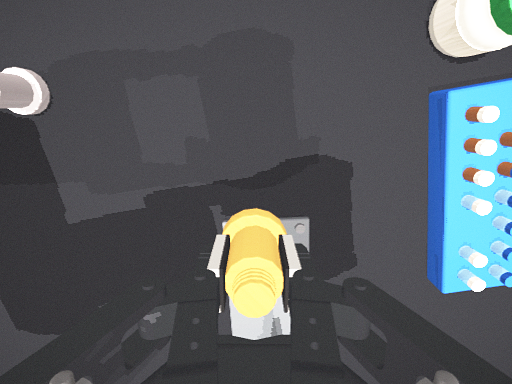

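View pics/side3.png

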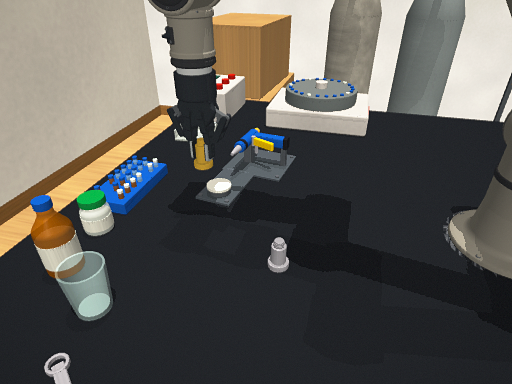

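Wrist view: the fitting is held upright in the pads, its flange at (255,235), with part of the pad and plate behind it. In the side view the pad is visible at (219,186). Next I'll refine the pad from its white disc.

```bash
python3 - <<'E'
from h import *
S=get_image('scene');D=get_image('side')
outs=[]
for p,(u,v) in ((S,(215,220)),(D,(219,186))):
    c=p['image'][v-24:v+24,u-28:u+28]
    outs.append(cv2.resize(c,None,fx=7,fy=7,interpolation=cv2.INTER_NEAREST)[:,:,::-1])
    hsv=cv2.cvtColor(c,cv2.COLOR_RGB2HSV)
    for t in (150,200,235):
        m=((hsv[:,:,2]>t)&(hsv[:,:,1]<40)).astype(np.uint8)
        n,l,st,ce=cv2.connectedComponentsWithStats(m)
        i=1+np.argmax(st[1:,4]);cn=cv2.findContours((l==i).astype(np.uint8),0,1)[0][0]
        e=cv2.fitEllipse(cn);uv=np.array(e[0])+[u-28,v-24]
        print(t,st[i],np.round(uv,1),np.round(e[1],1),np.round(atz(p,uv,30),1))
    # predicted disc size
    X=atz(p,(u,v),30);q=np.array([proj(p,X+[30*np.cos(a),30*np.sin(a),0]) for a in np.linspace(0,6.28,60)])
    print('pred extent',np.ptp(q,axis=0))
cv2.imwrite('pics/pad3.png',np.hstack(outs))
E
```

```text
150 [ 16  15  25  17 327] [214.8 219. ] [16.2 23.6] [623.2 -12.9  30. ]
200 [ 17  15  23  16 287] [214.8 218.7] [15.  22.2] [621.9 -13.   30. ]
235 [ 23  15  17  10 125] [217.3 215.9] [ 8.6 16.2] [609.6  -9.5  30. ]
pred extent [23.59083272 14.78734785]
150 [ 16  16  25  15 298] [218.5 185. ] [14.3 24.1] [617.1 -10.6  30. ]
200 [ 16  16  24  15 278] [218.7 185. ] [13.8 23.3] [616.7 -10.6  30. ]
235 [ 24  20  16   9 116] [221.8 185.8] [ 8. 16.] [608.3  -9.2  30. ]
pred extent [25.35235315 13.16997845]
```

View pics/pad3.png

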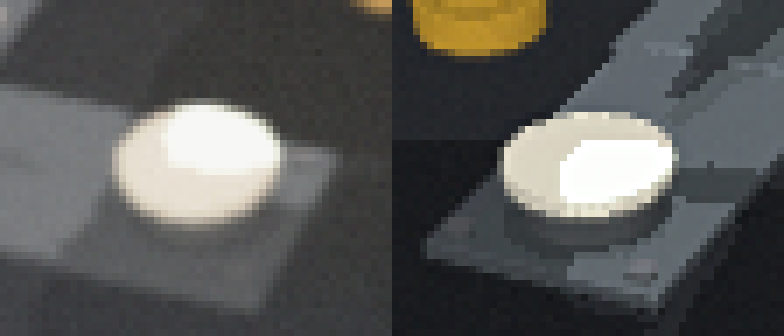

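Both cameras put the pad centre at about (619.5,-12.5), with its disc at (215,218) in scene and (219,184) in side. I'll move over it and lower.

jog_arm:
  dp:
    - [-0.036,0.006,0]
    - [-0.0357,0.0067,0]
    - [0,0,0.03]
    - [0,0,0.03]
    - [0,0,0.015]
    - [0,0,0.008]
    - [0,0,0.004]
    - [0,0,0]
    - [0,0,0]
  delta_rot:
    - [0,0,0]
    - [0,0,0]
    - [0,0,0]
    - [0,0,0]
    - [0,0,0]
    - [0,0,0]
    - [0,0,0]
    - [0,0,0]
    - [0,0,0]
  gripper: [1,1,1,1,1,1,1,1,1]

```text
clock: 8.82
position: [620.1, -12.6, 75.6]
eef_rot: [3.14, -0.0, 1.401]
ft_force: [-0.2, 0.0, -1.4]
finger_gap: 26.4
```

```bash
python3 look.py 4 brass_fitting scene,side; python3 - <<'E'
import cv2,numpy as np
a=cv2.imread('pics/scene4.png')[150:260,100:260];b=cv2.imread('pics/side4.png')[110:220,150:310]
cv2.imwrite('pics/c4.png',cv2.resize(np.vstack([a,b])[:, :],None,fx=2.7,fy=2.7))
E
```

```text
scene brass_fitting [216.5 218.8] 0.54 [585.4 -18.9   0. ]
side brass_fitting [221.3 185.2] 0.49 [629.  -57.4   0. ]
9.025 [619.8 -12.6  75.2] [ 3.1409e+00 -1.0000e-04  1.4009e+00] 26.575510809570584 [-0.37 -0.95 -2.11] [-0.14  0.69  1.46  0.    0.99  0.03]
```

View pics/c4.png

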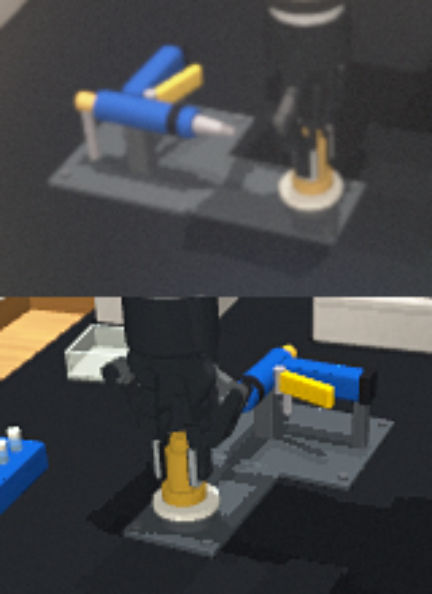

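Crops: the flange is centred over the white disc in both views, about 2 mm above it. I'll lower it and release.

jog_arm:
  dp:
    - [0,0,0.0015]
    - [0,0,0.001]
    - [0,0,0]
    - [0,0,0]
    - [0,0,0]
    - [0,0,0]
    - [0,0,0]
    - [0,0,0]
  delta_rot:
    - [0,0,0]
    - [0,0,0]
    - [0,0,0]
    - [0,0,0]
    - [0,0,0]
    - [0,0,0]
    - [0,0,0]
    - [0,0,0]
  gripper: [1,1,1,0.5,0,0,0,0]

```text
clock: 10.02
position: [619.6, -12.6, 72.2]
eef_rot: [-3.142, -0.0, 1.401]
ft_force: [-0.4, -1.1, -0.2]
finger_gap: 85.5
```

```bash
python3 look.py 5 brass_fitting,gas_gun scene,side; python3 - <<'E'
import cv2,numpy as np
a=cv2.imread('pics/scene5.png')[150:260,100:260];b=cv2.imread('pics/side5.png')[110:220,150:310]
cv2.imwrite('pics/c5.png',cv2.resize(np.vstack([a,b])[:, :],None,fx=2.7,fy=2.7))
E
```

```text
scene brass_fitting [216.5 220.2] 0.52 [591.2 -17.4   0. ]
scene gas_gun [158.5 201.7] 0.81 [ 541.7 -198.5    0. ]
side brass_fitting [218.1 184.1] 0.83 [638.8 -60.3   0. ]
side gas_gun [271.4 170. ] 0.9 [ 524.4 -169.7    0. ]
side gas_gun [278.9 263.8] 0.53 [427.3 179.9   0. ]
10.325 [619.6 -12.6  72.3] [-3.1416e+00 -1.0000e-04  1.4008e+00] 85.65312043069979 [ 0.15 -0.72  0.39] [-0.14  0.7   1.46  0.    0.98  0.03]
```

View pics/c5.png

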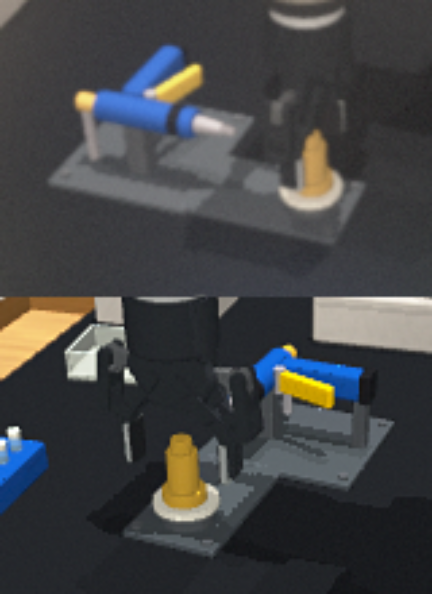

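The brass stands on the pad, upright and centred in both crops, with the fingers clear. I'll lift straight up and go over the gun.

jog_arm:
  dp:
    - [0,0,-0.03]
    - [0,0,-0.045]
    - [0,0,-0.04]
    - [-0.047,-0.015,0]
    - [-0.047,-0.015,0]
    - [-0.047,-0.015,0]
    - [-0.047,-0.015,0]
    - [0,0,0]
    - [0,0,0]
    - [0,0,0]
    - [0,0,0]
    - [0,0,0]
  delta_rot:
    - [0,0,0]
    - [0,0,0]
    - [0,0,0]
    - [0,0,0]
    - [0,0,0]
    - [0,0,0]
    - [0,0,0]
    - [0,0,0.1745]
    - [0,0,0.1745]
    - [0,0,0.1745]
    - [0,0,0.1745]
    - [0,0,0.1745]
  gripper: [0,0,0,0,0,0,0,0,0,0,0,0]

```text
clock: 11.82
position: [528.6, -187.8, 187.3]
eef_rot: [-3.142, -0.0, 0.522]
ft_force: [0.0, -0.1, 0.1]
finger_gap: 85.4
```

jog_arm:
  dp:
    - [0,0,0]
    - [0,0,0]
    - [0,0,0]
    - [0,0,0]
    - [0,0,0]
  delta_rot:
    - [0,0,0.1745]
    - [0,0,0.1745]
    - [0,0,0.1745]
    - [0,0,0.1745]
    - [0,0,0]
  gripper: [0,0,0,0,0]

```text
clock: 12.45
position: [528.6, -187.8, 187.3]
eef_rot: [-3.142, -0.0, -0.168]
ft_force: [-0.5, -0.5, 0.1]
finger_gap: 85.4
```

```bash
python3 look.py 6 brass_fitting,gas_gun,pad wrist,side; python3 - <<'E'
from h import *
p=get_image('wrist')
for yaw in (-.27,-.17,-.07):
  R0=R.from_euler('z',yaw).as_matrix();g=np.array([619.5,-12.5,0])-R0@[60,185,0]
  print(yaw,np.round(g,1),{k:np.round(proj(p,g+R0@k)).tolist() for k in [(-50,-18,90),(-50,6,90),(48,6,90),(-24,20,86),(60,110,75),(60,185,30)]})
E
```

```text
wrist brass_fitting [ 59.2 123.6] 0.73 [619.8   0.9   0. ]
wrist gas_gun [259.9 170.2] 0.77 [ 536.2 -196.1    0. ]
side brass_fitting [219.4 182.3] 0.59 [638.8 -69.7   0. ]
side gas_gun [267.6 168.5] 0.88 [ 536.6 -175.3    0. ]
side pad [215.6 184.4] 0.89 [624.8 -11.1  30. ]
12.85 [ 528.7 -187.7  187.3] [-3.1415e+00 -1.0000e-04 -1.6880e-01] 85.23203488620622 [-0.17 -0.25 -0.8 ] [-0.48  0.47  1.53  0.    1.15  1.26]
-0.27 [ 512.3 -174.8    0. ] {(-50, -18, 90): [257.0, 282.0], (-50, 6, 90): [229.0, 279.0], (48, 6, 90): [239.0, 169.0], (-24, 20, 86): [215.0, 249.0], (60, 110, 75): [110.0, 137.0], (60, 185, 30): [52.0, 124.0]}
-0.17 [ 529.1 -184.7    0. ] {(-50, -18, 90): [271.0, 262.0], (-50, 6, 90): [243.0, 261.0], (48, 6, 90): [241.0, 145.0], (-24, 20, 86): [226.0, 231.0], (60, 110, 75): [109.0, 127.0], (60, 185, 30): [52.0, 124.0]}
-0.07 [ 546.7 -192.9    0. ] {(-50, -18, 90): [283.0, 239.0], (-50, 6, 90): [255.0, 242.0], (48, 6, 90): [241.0, 120.0], (-24, 20, 86): [234.0, 212.0], (60, 110, 75): [107.0, 117.0], (60, 185, 30): [52.0, 124.0]}
```

View pics/wrist6.png

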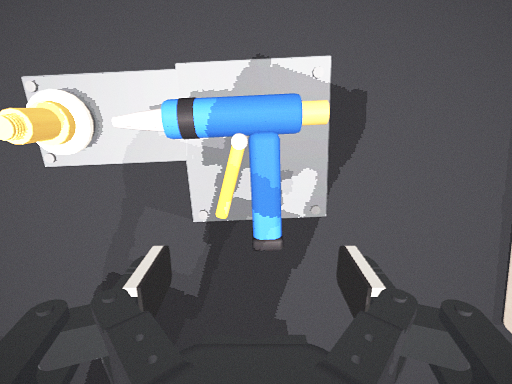

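View pics/side6.png

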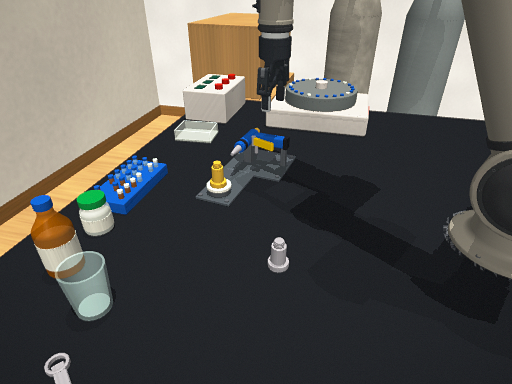

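Wrist view: nozzle tip (112,122), hinge top (240,142), trigger end (222,215), grip end about (267,248), pad (63,123) with the brass upright on it. I'll fit the gun pose from these.

```bash
python3 - <<'E'
from h import *
from scipy.optimize import least_squares
p=get_image('wrist')
im=p['image'][40:270,90:340];cv2.imwrite('pics/c6.png',cv2.resize(im,None,fx=2.5,fy=2.5,interpolation=2)[:,:,::-1])
pts=[((60,110,75),(112,122)),((42,13,87),(240,142)),((-50,-6,75),(267,247)),((60,60,75),(190,118)),((0,-6,90),(265.5,190))]
w=np.array([1,1,1,1,1.])
def f(v):
    R0=R.from_euler('z',v[2]).as_matrix()
    return np.concatenate([ (proj(p,np.array([v[0],v[1],0])+R0@k)-o)*([1,1] if i<3 else ([0,1] if i==3 else [1,0])) for i,(k,o) in enumerate(pts)])
s=least_squares(f,[528,-186,-.17],loss='soft_l1');v=s.x;print(np.round(v,3),np.round(f(v).reshape(-1,2),1))
R0=R.from_euler('z',v[2]).as_matrix();print('pad',v[:2]+(R0@[60,185,0])[:2])
st=sense();d=np.array([v[0],v[1],0])-st['position'];Rt=rot(st['eef_rot']);print('tool delta',Rt.T@d)
E
```

```text
[ 5.36184e+02 -1.92887e+02 -1.32000e-01] [[ 2.1 -0.3]
 [-1.1  0.1]
 [-0.5 -2.9]
 [-0.   1.2]
 [ 0.2  0. ]]
pad [620.02073263 -17.39747302]
tool delta [  8.27079688   3.81729128 187.269972  ]
```

View pics/c6.png

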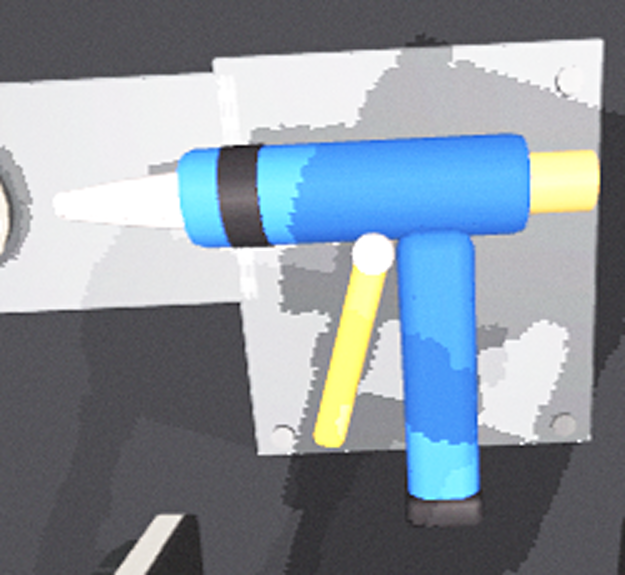

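jog_arm:
  dp:
    - [0.008,0.003,0]
    - [0,0,0.03]
    - [0,0,0.03]
    - [0,0,0]
  delta_rot:
    - [0,0,-0.037]
    - [0,0,0]
    - [0,0,0]
    - [0,0,0]
  gripper: [0,0,0,0]

```text
clock: 13.45
position: [534.8, -191.4, 125.3]
eef_rot: [-3.14, 0.005, -0.132]
ft_force: [0.3, 1.3, 0.7]
finger_gap: 85.2
```

```bash
python3 look.py 7 gas_gun wrist; python3 - <<'E'
from h import *
p=get_image('wrist');s=sense();T=np.array(s['position']);Rt=rot(s['eef_rot'])
# where points on tool axes fall at height of gun mid
for z in (75,88): print(z,[np.round(proj(p,[*(T+Rt@[0,k,0])[:2],z])).tolist() for k in (-31,-18,0,18,31)], 'x+-30',[np.round(proj(p,[*(T+Rt@[k,0,0])[:2],z])).tolist() for k in (-50,42)])
E
```

```text
wrist gas_gun [257.9 191.7] 0.85 [ 536.8 -195.5    0. ]
13.55 [ 536.4 -192.3  128. ] [ 3.1415e+00 -7.0000e-04 -1.3250e-01] 85.80074919403137 [ 0.37 -0.21  0.64] [-0.48  0.55  1.57  0.    1.02  1.22]
75 [[205.0, 228.0], [226.0, 228.0], [253.0, 228.0], [281.0, 228.0], [301.0, 228.0]] x+-30 [[253.0, 294.0], [253.0, 164.0]]
88 [[202.0, 237.0], [223.0, 237.0], [253.0, 237.0], [283.0, 237.0], [305.0, 237.0]] x+-30 [[253.0, 306.0], [253.0, 169.0]]
```

View pics/wrist7.png

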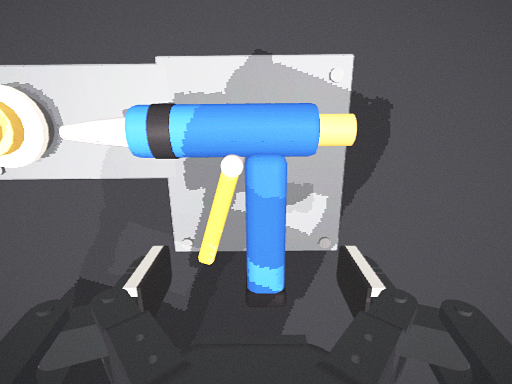

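Wrist view: the grip is aligned with the image columns (246–286), the hinge is at (232,166), and the fingers straddle grip and trigger. It's centred to about 2 mm. I'll descend.

jog_arm:
  dp:
    - [0,0.0015,0.02]
    - [0,0,0.017]
    - [0,0,0.01]
    - [0,0,0]
    - [0,0,0]
  delta_rot:
    - [0,0,0]
    - [0,0,0]
    - [0,0,0]
    - [0,0,0]
    - [0,0,0]
  gripper: [0,0,0,0,0]

```text
clock: 14.22
position: [536.2, -193.7, 80.8]
eef_rot: [3.141, -0.001, -0.133]
ft_force: [-0.2, 0.2, 0.3]
finger_gap: 85.6
```

```bash
python3 look.py 8 gas_gun,brass_fitting,pad wrist,side
```

```text
wrist gas_gun [253.9 211.2] 0.65 [ 537.8 -194.4    0. ]
side gas_gun [272.2 169.4] 0.65 [ 523.1 -173.6    0. ]
side brass_fitting [219.5 185.1] 0.89 [633.6 -56.6   0. ]
side pad [217.7 185.6] 0.94 [617.9  -7.3  30. ]
14.625 [ 535.9 -193.6   80.5] [ 3.1416e+00 -3.0000e-04 -1.3270e-01] 84.76615366803067 [-0.23 -0.48  0.63] [-0.48  0.61  1.61  0.    0.92  1.22]
```

View pics/wrist8.png

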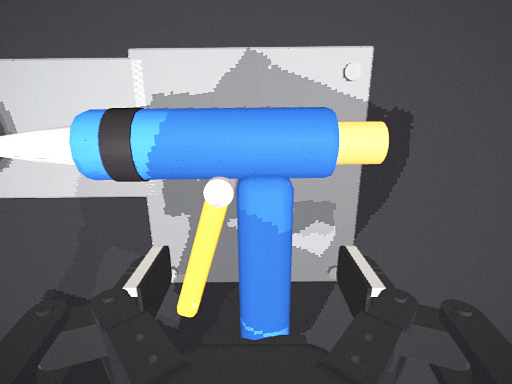

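Wrist view: the fingers lie either side of the trigger (190–225) and grip (240–290), with clearance. Squeeze.

jog_arm:
  dp:
    - [0,0,0]
    - [0,0,0]
    - [0,0,0]
    - [0,0,0]
    - [0,0,0]
    - [0,0,0]
    - [0,0,0]
    - [0,0,0]
    - [0,0,0]
    - [0,0,0]
    - [0,0,0]
  delta_rot:
    - [0,0,0]
    - [0,0,0]
    - [0,0,0]
    - [0,0,0]
    - [0,0,0]
    - [0,0,0]
    - [0,0,0]
    - [0,0,0]
    - [0,0,0]
    - [0,0,0]
    - [0,0,0]
  gripper: [1,1,1,1,1,1,1,1,1,1,1]

```text
clock: 16.0
position: [535.6, -193.2, 80.7]
eef_rot: [-3.142, 0.001, -0.131]
ft_force: [-2.6, 2.0, 6.1]
finger_gap: 33.7
```

```bash
python3 look.py 9 brass_fitting wrist
```

```text
16.1 [ 535.6 -193.2   80.8] [-3.1416e+00  6.0000e-04 -1.3080e-01] 33.802901761784724 [-2.38  1.34  5.04] [-0.48  0.61  1.61 -0.    0.92  1.22]
```

View pics/wrist9.png

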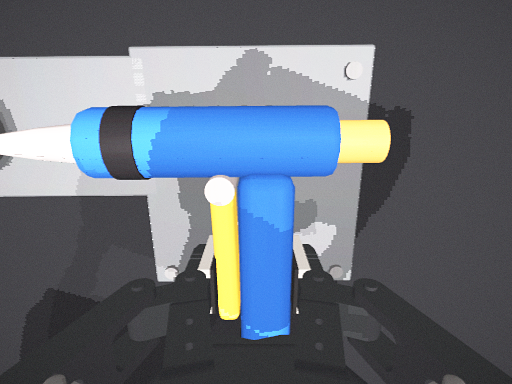

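The trigger (220–240) lies fully against the grip (240–292), gap about 34, in line with the 26 that read for the 28 mm body. I'll release and retract.

jog_arm:
  dp:
    - [0,0,0]
    - [0,0,0]
    - [0,0,0]
    - [0,0,0]
    - [0,0,0]
    - [0,0,-0.03]
    - [0,0,-0.04]
    - [0,0,-0.04]
    - [0,0,0]
    - [0,0,0]
  delta_rot:
    - [0,0,0]
    - [0,0,0]
    - [0,0,0]
    - [0,0,0]
    - [0,0,0]
    - [0,0,0]
    - [0,0,0]
    - [0,0,0]
    - [0,0,0]
    - [0,0,0]
  gripper: [0,0,0,0,0,0,0,0,0,0]

```text
clock: 17.35
position: [535.5, -193.5, 189.8]
eef_rot: [-3.141, 0.001, -0.133]
ft_force: [0.2, -0.1, -0.5]
finger_gap: 85.3
```

```bash
python3 look.py 10 brass_fitting,steel_fitting,pad wrist,side,scene;python3 - <<'E'
import cv2,numpy as np
a=cv2.imread('pics/scene10.png')[150:260,100:310];b=cv2.imread('pics/side10.png')[110:280,150:360]
cv2.imwrite('pics/c10.png',cv2.resize(np.vstack([a,b]),None,fx=2.1,fy=2.1))
E
```

```text
wrist brass_fitting [ 54.3 122.6] 0.56 [621.5   4.7   0. ]
side brass_fitting [216.2 183. ] 0.53 [645.5 -64.2   0. ]
side steel_fitting [219.5 183.4] 0.66 [636.6 -64.6   0. ]
side steel_fitting [280.7 265.1] 0.57 [423.4 182.3   0. ]
side pad [217.2 182.7] 0.61 [623.9 -19.6  30. ]
scene brass_fitting [215.7 216.6] 0.71 [576.6 -23.3   0. ]
scene steel_fitting [295.8 191.9] 0.68 [417.6 179.7   0. ]
scene steel_fitting [162.9 197.5] 0.42 [ 519.9 -193.5    0. ]
scene pad [213.1 220.7] 0.95 [630.8 -15.3  30. ]
17.95 [ 535.9 -193.6  190.2] [-3.1415e+00  1.0000e-04 -1.3270e-01] 84.95708386711325 [ 0.46 -0.24 -0.08] [-0.48  0.48  1.5   0.    1.16  1.22]
```

View pics/wrist10.png

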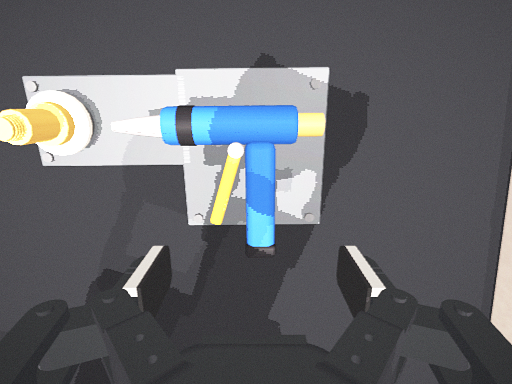

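View pics/c10.png

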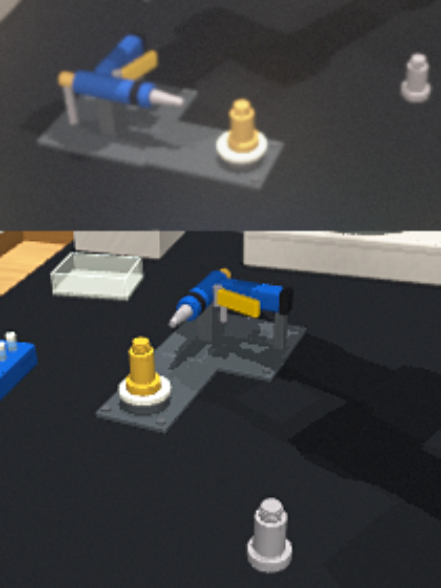

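The trigger has sprung back (end at (217,220) in the wrist view), the brass is upright on the pad, the steel hasn't moved, and the arm is clear of everything. I'll hand it in.

```bash
python3 -c "
from rig import *
print(finish_job())"
```

```text
the job is handed in; nothing more can be done
None
```

The brass fitting is standing upright on the white pad, the gun has had its burst, and the job is handed in at about 18 s of the 45 s. No verdict was reported.

- **Placing:** I gripped the brass fitting, set it on the pad and let go. The last pictures show it upright and roughly centred on the pad.
- **Burst:** I squeezed the trigger against the grip for about one second, and the wrist picture showed it fully home. After I opened the jaws it sprang back to its first position.
- **Steel fitting:** The pictures show it standing where it was. One low-confidence network hit took the brass fitting on the pad for the steel one, and I discarded it.
- **Arm:** It ended about 110 mm above the squeeze position, with a force reading near zero.

Two readings disagreed slightly:
- **Pad centre:** the position estimates differed by about 5 mm in y (-12.5 from the pad's outline in the scene and side cameras, -17.4 from the gun fit). I placed to the first. The fitting should be inside the 16 mm limit either way.
- **Finger gap:** it reads about 2 mm low. It showed 26 mm on the 28 mm body and 34 mm on the 36 mm squeezed grip.

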